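# Find the hidden catch of the knife chest

### The job

The drawer of the low white knife chest is locked by a hidden catch: one of the five wooden inlays in its top is a push button. Feel across the inlays with the fingertips to find the one that gives, press it down so that the drawer springs open, then let go of it. Do not touch the drawer itself, and leave the glass, the pepper mill and the bowl where they stand.

Things in the scene. Friction and masses are not known exactly. Their poses are not given: they have to be found in the camera images.
- chest: Low white painted chest, fixed to the worktop: 200 mm deep (its x), 340 mm wide (its y), 90 mm high. Origin at the centre of its underside, z up; its -x side is the drawer side and faces the robot, more or less. Its flat top is 90 mm up and has five oak inlays in a row along y.
- inlay_row (a point): Middle of the row of inlays, in the plane of the chest's top (90 mm up), axes as the chest's. The five inlays look alike, 80 mm (x) by 50 mm (y), a 2 mm gap around each, centred at y = -124, -62, 0, 62 and 124 mm from here. Four are rigid and flush with the top. The fifth, at any of the five places, is the catch: its surface lies 2 mm lower and gives way downward.
- catch (a joint): How far the catch inlay is pressed, m: 0 at rest, 0.008 fully down. A spring returns it: it starts to move at about 2 N and is fully down at about 4 to 5 N. The drawer is released at about 0.005. It does not latch down.
- drawer (a joint): How far the drawer has come out of the chest towards the chest's -x, m: 0 shut, 0.06 fully out. A spring drives it out by itself, in less than a second, once the catch is pressed; it stays out.
- drawer_front (a point): Centre of the oak front board of the drawer, without a handle, 12 mm thick (x), 310 mm wide (y), 62 mm high (z); it lies 43 mm above the worktop; axes as the chest's. Not to be touched.
- tumbler: Empty drinking glass, 72 mm across, 95 mm high, standing beside the chest on its +y side. Origin at the centre of its underside.
- mill: Dark wooden pepper mill, 54 mm across, 125 mm high, standing beside the chest on its -y side. Origin at the centre of its underside.
- bowl: White bowl, 120 mm across, 50 mm high, standing on the -y side of the chest, farther back (+x) than the mill. Origin at the centre of its underside.
There are look-alikes about, which are no part of the job. What is shaped like the tumbler but blue is not meant.

How it is judged:
By the outcome, as a careful person would: the job done as asked, in the order asked, and still so for the second after the job is handed in, with the robot touching nothing.
It also fails if it takes over 51 s, if anything falls off the work surface, if the arm or the gripper's body presses on something with over 40 N, if the wrist force passes 120 N, or if a joint passes its speed limit or range.

### The arm

A 6-joint arm with a two-finger parallel gripper is mounted at the origin on the work surface. World frame = base frame: x ahead of the robot, y to its left, z up, the work surface at z = 0. Lengths are in m, angles in degrees, forces in N, time in s.
With the tool pointing down it reaches from about 0.35 to 1 m from the base axis. Payload 7.1 kg.
Tool frame: the origin (TCP) lies at the very end of the fingers, on their centre line; the grasp point (between the pads) lies 19 mm behind it; z points along the fingers, y is the direction in which the jaws open and shut (so a half turn about z gives the same grasp; the last joint's range is limited). The gripper opens to 85 mm and grips with 20 to 120 N. Pads are 22 mm wide; open, the fingers measure 114 mm over their backs; the gripper's body (76 mm by 85 mm) begins 54 mm behind the grasp point. The pads swing forward as they close: fully open they stand 13 mm farther back than shut.
Start: joints at [-68.125, 24.242, 93.386, -0, 62.372, -1.089], TCP at [0.244, -0.575, 0.231] pointing down, gripper open.
Joint ranges: [-172.04, 172.04], [-51.8, 120.97], [4.93, 147.93], [-75.15, 255.16], [6.16, 154.13], [-145.62, 145.62]. Speed limits (degrees/s): [136.94, 136.94, 172.46, 180, 180, 180].

### API

Orientations are given as a 3x3 rotation matrix whose columns are the frame's x, y, z axes.
In Python, from cell import ctrl, eyes gives the robot as it stands. The module is installed in compiled form; this text tells all that it offers.
- The arm moves only by the tool servo_tool, never from a script. Its argument "motion" is a list of rows, each a list of 7 numbers: the turn, a rotation vector about the tool's x, y, z in units of 30 degrees (1.0 is 30 degrees), then the shift along the tool's x, y, z in units of 300 mm (1.0 is 300 mm), then the closure in counts, from 0 (fully open) to 255 (shut). In form: [[rx, ry, rz, dx, dy, dz, claw], ...]. A call has 1 to 12 rows; each row is the pose to reach, as a shift and turn from the pose measured when the call began, along the tool's axes at that moment; what a row does not reach only later rows make up. A row lasts 1/8 s, in which the tool goes at most 62.5 mm and 10.7 degrees, less where a joint would pass 70% of its speed; a pose out of reach is approached as far as the arm can. A call with a number of a shift or a turn outside -1 to 1 is refused whole. A call with a gripper value outside its range is refused whole. The fingers move at their own pace and stop on an object; "squeeze" is the grip in N (left out, the last holds). Time passes only in rows, so rows that repeat a pose let the fingers close. It gives the time, the measured TCP pose, the force and the opening at its end, in the units of the state.
- ctrl.sense(): the state, without advancing time (a new reading comes with each control period).
- eyes.read_camera(name): name is "scene" or "top"; returns (picture, depth): 400x640x3 uint8, blue, green, red; 400x640 float32, m along the optical axis (not along the pixel's ray), 0 where there is no reading.
- eyes.get_calibration(name): a dict with "fx", "fy", "cx", "cy" (pixels), "R" (3x3) and "t" (3): a world point X has camera coordinates R X + t. Camera axes: x right, y down, z forward; pixel columns grow to the right and rows downward; lengths in m; the calibration is good to about 2 mm. A picture is of the moment at which its call begins. get_calibration takes no time and is no camera call.
- ctrl.hand_in(): hands the job in, once; it reports no verdict.
The state is a dict: "time": time; "joints": joint angles; "joint_vel": joint speeds; "effort": joint torques, N m; "position": TCP position; "tcp_rot": TCP orientation; "ft_force": force on the tool from outside, world axes, zero at the start; "ft_torque": the same for the moment, N m; "finger_gap": opening from 0.0 (shut) to 1.0 (fully open).
Only numpy, scipy, OpenCV 4.12 (cv2) and the standard library are available. Lean on these libraries where they do the work, as an engineer would, in place of code of your own. Each camera call takes 0.05 s, during which the arm holds its last target. There are 200 camera calls.

## Working session

There is one attempt and no reset: what is moved stays moved. The work goes in short steps, Python scripts to look and compute and a tool call to move; the robot and the scene stay as the last step left them, time stands still between calls to the robot, and variables do not carry over. Pictures are saved under pics/ and viewed, about 8 in all and at most 12, crops included, and the job is handed in when it is done.

Besides the shell and the picture viewer there is one more tool, called as name([rows], argument=value, ...), one row to a line, values as JSON. servo_tool: Moves the arm, as the interface text tells. Its arguments: {"type":"object","properties":{"motion":{"type":"array","items":{"type":"array","items":{"type":"number"}}},"squeeze":{"type":"number"}},"required":["motion"]}

```bash
mkdir -p pics; python3 - <<'E'
from cell import ctrl, eyes
import cv2,numpy as np
for n in("scene","top"):
    p,d=eyes.read_camera(n); c=eyes.get_calibration(n)
    cv2.imwrite(f"pics/{n}0.png",p); np.savez(f"{n}0.npz",p=p,d=d,**c)
    print(n,c)
s=ctrl.sense(); print(s)
E
```

```text
scene {'fx': 382.0543651592277, 'fy': 382.0543651592277, 'cx': 324.32231854846475, 'cy': 194.4907379209312, 'R': array([[ 1.78030482e-01,  9.84024662e-01, -7.82671007e-04],
       [ 6.71790641e-01, -1.22121975e-01, -7.30604926e-01],
       [-7.19028846e-01,  1.29544156e-01, -6.82799992e-01]]), 't': array([-0.12660406, -0.34799584,  1.6475291 ])}
top {'fx': 438.46652009494636, 'fy': 438.46652009494636, 'cx': 323.5008396709457, 'cy': 192.72966346496165, 'R': array([[ 3.75818026e-06, -9.99582483e-01,  2.88939471e-02],
       [-9.94336796e-01, -3.07443426e-03, -1.06230337e-01],
       [ 1.06274816e-01, -2.87299156e-02, -9.93921655e-01]]), 't': array([0.00690051, 0.59555905, 1.18660021])}
{'time': 0.1, 'joints': array([-6.81239226e+01,  2.42804701e+01,  9.34289874e+01,  1.75558036e-03,
        6.23733679e+01, -1.08867200e+00]), 'joint_vel': array([ 0.20573408, -0.08116908, -0.07876905,  0.01787853,  0.01390421,
       -0.01463157]), 'effort': array([-9.18724254e-04, -5.58426404e+01, -2.82443565e+01, -6.03869466e-05,
        2.89455602e-03, -8.21553300e-06]), 'position': array([ 0.24369014, -0.57497076,  0.23060563]), 'tcp_rot': array([[ 9.20750637e-01,  3.90151253e-01, -5.13428875e-04],
       [ 3.90151587e-01, -9.20749647e-01,  1.35159587e-03],
       [ 5.45873687e-05, -1.44479785e-03, -9.99998955e-01]]), 'ft_force': array([ 0.25612868, -0.01384722, -0.61939861]), 'ft_torque': array([-0.00619005,  0.01366237,  0.07730114]), 'finger_gap': 0.9997854383193693}
```

View pics/scene0.png

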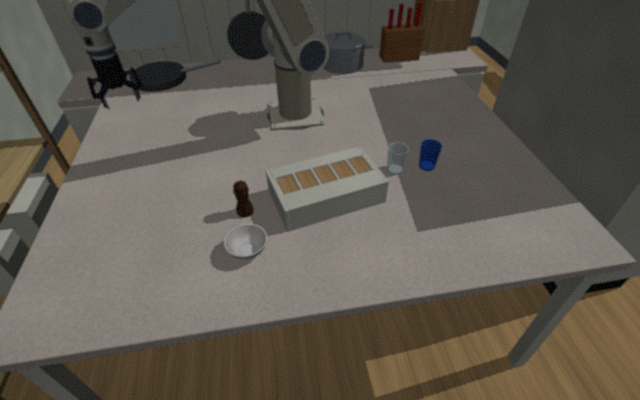

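View pics/top0.png

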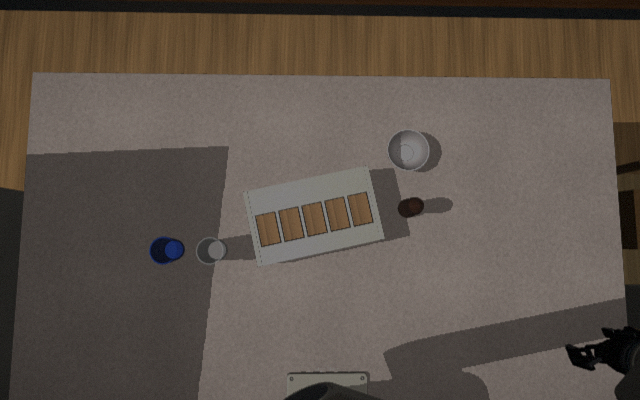

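The top view shows the chest around (314,215), with the inlays from (268,229) to (361,209). The clear glass is at (210,250) and the blue look-alike at (167,250). The mill is at (411,207) and the bowl at (408,150). Next I measure the inlays.

```bash
cat > h.py <<'E'
import numpy as np,cv2
def ray(c,u,v,z):
    R,t=c["R"],c["t"]; o=-R.T@t
    d=R.T@np.array([(u-c["cx"])/c["fx"],(v-c["cy"])/c["fy"],1]); return o+d*(z-o[2])/d[2]
E
python3 - <<'E'
from h import *
for n in("top","scene"):
    c=np.load(n+"0.npz"); p=c["p"]
    roi=(slice(160,260),slice(240,390)) if n=="top" else (slice(145,200),slice(265,385))
    h=cv2.cvtColor(p,cv2.COLOR_BGR2HSV); m=np.zeros(p.shape[:2],np.uint8)
    m[roi]=(cv2.inRange(h,(5,90,60),(25,255,255)))[roi]
    m=cv2.morphologyEx(m,cv2.MORPH_OPEN,np.ones((2,2)))
    k,l,s,ce=cv2.connectedComponentsWithStats(m)
    P=[]
    for i in range(1,k):
        if s[i,4]>60:
            X=ray(c,*ce[i],.09); P.append(X); 
            R_,t_=c["R"],c["t"]; o=-R_.T@t_
            dd=np.median(c["d"][l==i]); 
            print(n,ce[i].round(1),s[i,4],X.round(4),"depth-plane mm",(1000*(dd-(R_@X+t_)[2])).round(1))
    P=np.array(sorted(P,key=lambda a:a[1])); v=P[-1]-P[0]
    print("mean",P.mean(0).round(4),"yaw",np.degrees(np.arctan2(-v[0],v[1])).round(2),"len",np.linalg.norm(v))
im=np.load("top0.npz")["p"]; cv2.imwrite("pics/crop1.png",cv2.resize(im[130:280,150:450],None,fx=2.66,fy=2.66,interpolation=cv2.INTER_CUBIC))
c=np.load("top0.npz")
for u,v,z,n in((210,250,.0475,'glass'),(411,207,.06,'mill'),(408,150,.05,'bowl'),(251,193,.09,'c'),(367,168,.09,'c'),(382,240,.09,'c'),(260,263,.09,'c')): print(n,ray(c,u,v,z).round(3))
E
```

```text
top [360.7 209.7] 557 [ 0.5447 -0.0888  0.09  ] depth-plane mm 2.5
top [338.  214.7] 562 [ 0.5313 -0.0287  0.09  ] depth-plane mm 0.4
top [315.1 219.7] 567 [0.518  0.0317 0.09  ] depth-plane mm 0.8
top [291.9 224.7] 568 [0.5049 0.0924 0.09  ] depth-plane mm 0.4
top [268.7 229.8] 578 [0.4916 0.1527 0.09  ] depth-plane mm 0.5
mean [0.5181 0.0318 0.09  ] yaw 12.4 len 0.24726181776460682
scene [360.7 165.3] 198 [0.5032 0.158  0.09  ] depth-plane mm -1.0
scene [343.5 170. ] 205 [0.5167 0.0978 0.09  ] depth-plane mm -1.1
scene [325.6 174.8] 217 [0.5299 0.037  0.09  ] depth-plane mm 0.2
scene [307.4 179.8] 227 [ 0.5432 -0.0234  0.09  ] depth-plane mm -1.4
scene [288.5 184.9] 232 [ 0.5568 -0.084   0.09  ] depth-plane mm 2.4
mean [0.53   0.0371 0.09  ] yaw 12.48 len 0.24788115169785513
glass [0.438 0.313 0.048]
mill [ 0.554 -0.229  0.06 ]
bowl [ 0.714 -0.227  0.05 ]
c [0.588 0.2   0.09 ]
c [ 0.656 -0.107  0.09 ]
c [ 0.465 -0.144  0.09 ]
c [0.406 0.174 0.09 ]
```

View pics/crop1.png

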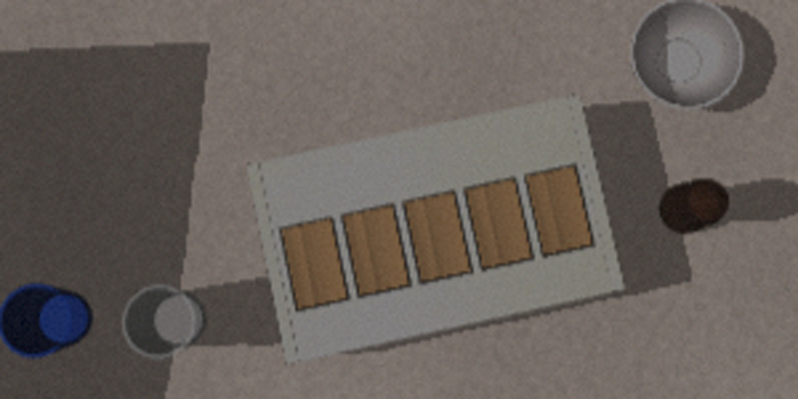

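The calibrated rays from the two cameras differ by about 12 mm, which the 80×50 mm inlays can absorb. In both views the depth shows the -y end inlay 2 mm low, so I'll feel that one first. I'll use the mean position (0.550, -0.087), close the fingers, and align tool y with chest x.

servo_tool([
  [0,0,-0.15,0.13,-0.09,0,255],
  [0,0,-0.35,0.3,-0.2,0,255],
  [0,0,-0.55,0.46,-0.32,0,255],
  [0,0,-0.75,0.63,-0.44,0,255],
  [0,0,-0.9,0.79,-0.55,0,255],
  [0,0,-0.9,0.79,-0.55,0,255],
  [0,0,-0.9,0.79,-0.55,0,255],
], squeeze=20)

```text
time: 0.98
position: [0.3976, -0.3306, 0.2308]
tcp_rot: [[0.643, 0.766, -0.001], [0.766, -0.643, 0.001], [0.0, -0.001, -1.0]]
ft_force: [-0.1, -0.5, -0.4]
finger_gap: 0.001
```

servo_tool([
  [0,0,-0.15,0.15,-0.02,0,255],
  [0,0,-0.35,0.35,-0.05,0,255],
  [0,0,-0.55,0.55,-0.08,0,255],
  [0,0,-0.75,0.75,-0.11,0,255],
  [0,0,-0.9,0.95,-0.135,0,255],
  [0,0,-0.9,0.95,-0.135,0,255],
  [0,0,-0.9,0.95,-0.135,0,255],
])

```text
time: 1.85
position: [0.5493, -0.0875, 0.2305]
tcp_rot: [[0.227, 0.974, -0.002], [0.974, -0.227, 0.001], [0.0, -0.002, -1.0]]
ft_force: [0.0, -0.4, 0.0]
finger_gap: -0.001
```

servo_tool([
  [0,0,-0.3,0,0,0.05,255],
  [0,0,-0.6,0,0,0.15,255],
  [0,0,-0.85,0,0,0.25,255],
  [0,0,-0.85,0,0,0.3,255],
  [0,0,-0.85,0,0,0.3,255],
  [0,0,-0.85,0,0,0.3,255],
])

```text
time: 2.6
position: [0.5497, -0.088, 0.1414]
tcp_rot: [[-0.213, 0.977, -0.0], [0.977, 0.213, 0.001], [0.001, -0.0, -1.0]]
ft_force: [0.2, 0.2, -0.1]
finger_gap: 0.003
```

```bash
python3 - <<'E'
from cell import ctrl, eyes
import cv2,numpy as np
a=[]
for n,(r,c) in (("scene",(100,220)),("top",(130,250))):
    p,d=eyes.read_camera(n); np.savez(f"{n}1.npz",p=p,d=d,**eyes.get_calibration(n))
    a.append(cv2.resize(p[r:r+150,c:c+200],None,fx=2,fy=2,interpolation=cv2.INTER_CUBIC))
    k=eyes.get_calibration(n); s=ctrl.sense(); q=k["R"]@s["position"]+k["t"]; print(n,"tcp px",k["fx"]*q[0]/q[2]+k["cx"],k["fy"]*q[1]/q[2]+k["cy"])
cv2.imwrite("pics/both1.png",np.hstack(a)); print(s["position"],s["ft_force"])
E
```

```text
scene tcp px 285.82896815611423 170.66621464986633
top tcp px 362.5863405242786 206.20976792645035
[ 0.54986843 -0.08769918  0.14165711] [ 0.5725379  -0.46418493 -0.02189921]
```

View pics/both1.png

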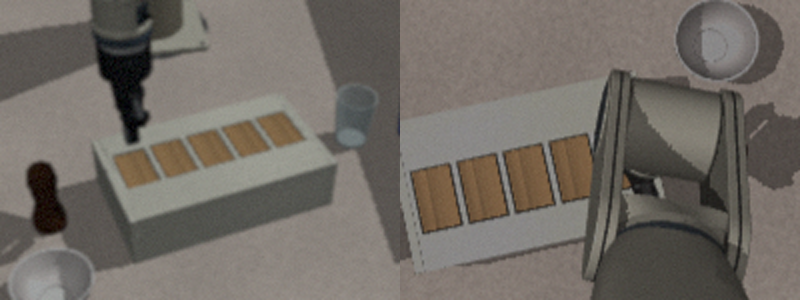

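The scene camera agrees with the robot: the tip appears at (286,171), where it was predicted. So I trust its fix, nudge slightly toward it, and descend slowly.

servo_tool([
  [0,0,0,0.003,0.01,0.04,255],
  [0,0,0,0.005,0.02,0.09,255],
  [0,0,0,0.005,0.02,0.13,255],
  [0,0,0,0.005,0.02,0.15,255],
  [0,0,0,0.005,0.02,0.155,255],
  [0,0,0,0.005,0.02,0.155,255],
])

```text
time: 3.45
position: [0.5555, -0.085, 0.0952]
tcp_rot: [[-0.214, 0.977, 0.0], [0.977, 0.214, 0.0], [0.0, 0.0, -1.0]]
ft_force: [0.4, 1.1, -0.3]
finger_gap: 0.001
```

servo_tool([
  [0,0,0,0,0,0.005,255],
  [0,0,0,0,0,0.01,255],
  [0,0,0,0,0,0.013,255],
  [0,0,0,0,0,0.013,255],
])

```text
time: 3.95
position: [0.5555, -0.085, 0.0913]
tcp_rot: [[-0.214, 0.977, 0.0], [0.977, 0.214, 0.0], [0.0, 0.0, -1.0]]
ft_force: [-0.1, -1.1, -0.7]
finger_gap: 0.001
```

servo_tool([
  [0,0,0,0,0,0.004,255],
  [0,0,0,0,0,0.008,255],
  [0,0,0,0,0,0.01,255],
  [0,0,0,0,0,0.01,255],
])

```text
time: 4.45
position: [0.5555, -0.0849, 0.0882]
tcp_rot: [[-0.214, 0.977, 0.0], [0.977, 0.214, 0.0], [0.0, 0.0, -1.0]]
ft_force: [-0.0, 0.6, -0.1]
finger_gap: 0.001
```

servo_tool([
  [0,0,0,0,0,0.003,255],
  [0,0,0,0,0,0.005,255],
  [0,0,0,0,0,0.005,255],
])

```text
time: 4.82
position: [0.5555, -0.0849, 0.0868]
tcp_rot: [[-0.214, 0.977, 0.0], [0.977, 0.214, 0.0], [0.0, 0.0, -1.0]]
ft_force: [-0.9, 0.1, 2.4]
finger_gap: -0.001
```

The tip is below the 90 mm plane with only 2.4 N of force, so this inlay is the low one and has started to give. Pressing on.

servo_tool([
  [0,0,0,0,0,0.004,255],
  [0,0,0,0,0,0.008,255],
  [0,0,0,0,0,0.012,255],
  [0,0,0,0,0,0.015,255],
  [0,0,0,0,0,0.015,255],
])

```text
time: 5.45
position: [0.5555, -0.085, 0.0822]
tcp_rot: [[-0.214, 0.977, 0.0], [0.977, 0.214, 0.0], [0.0, 0.0, -1.0]]
ft_force: [-1.1, 0.6, 3.6]
finger_gap: -0.0
```

```bash
python3 - <<'E'
from cell import ctrl, eyes
import cv2
p,d=eyes.read_camera("top"); cv2.imwrite("pics/t2.png",cv2.resize(p[150:290,230:430],None,fx=3,fy=3))
s=ctrl.sense(); print(s["position"],s["ft_force"])
E
```

```text
[ 0.55554412 -0.08498142  0.08228113] [-0.65546353 -0.93522625  3.02154449]
```

View pics/t2.png

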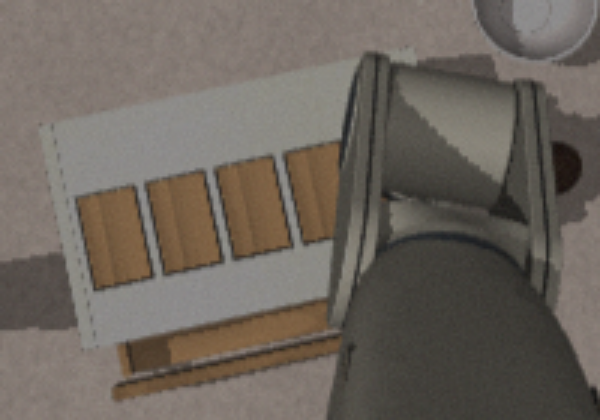

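The drawer is coming out: its front board shows from (115,390) to (340,340) in the crop. Now I let go, straight up.

servo_tool([
  [0,0,0,0,0,0,255],
  [0,0,0,0,0,0,255],
  [0,0,0,0,0,-0.03,255],
  [0,0,0,0,0,-0.1,255],
  [0,0,0,0,0,-0.25,255],
  [0,0,0,0,0,-0.42,255],
  [0,0,0,0,0,-0.55,255],
  [0,0,0,0,0,-0.6,255],
  [0,0,0,0,0,-0.6,255],
  [0,0,0,0,0,-0.6,255],
])

```text
time: 6.75
position: [0.5544, -0.0849, 0.2605]
tcp_rot: [[-0.214, 0.977, -0.003], [0.977, 0.214, 0.001], [0.002, -0.002, -1.0]]
ft_force: [-0.4, -0.1, -0.6]
finger_gap: -0.001
```

```bash
python3 - <<'E'
from cell import ctrl, eyes
from h import *
a=[]
for n,(r,c) in (("scene",(100,200)),("top",(130,180))):
    p,d=eyes.read_camera(n); k=eyes.get_calibration(n)
    a.append(cv2.resize(p[r:r+150,c:c+266],None,fx=1.5,fy=1.5,interpolation=cv2.INTER_CUBIC))
    # changes vs. start in the objects' neighbourhoods
    o=np.load(n+"0.npz")["p"]; df=np.abs(p.astype(int)-o).max(2)
    for nm,X in (("glass",(.438,.313,.05)),("mill",(.554,-.229,.06)),("bowl",(.714,-.227,.03))):
        q=k["R"]@np.array(X)+k["t"]; u,v=int(k["fx"]*q[0]/q[2]+k["cx"]),int(k["fy"]*q[1]/q[2]+k["cy"])
        print(n,nm,(u,v),"changed px",int((df[v-15:v+16,u-15:u+16]>40).sum()))
cv2.imwrite("pics/fin.png",np.hstack(a)); s=ctrl.sense(); print(s["time"],s["position"],s["ft_force"])
E
```

```text
scene glass (398, 157) changed px 0
scene mill (242, 197) changed px 6
scene bowl (245, 242) changed px 0
top glass (209, 250) changed px 0
top mill (410, 207) changed px 450
top bowl (406, 151) changed px 65
6.85 [ 0.5545664  -0.08489261  0.26043367] [-0.08943175  0.84233533  0.18891866]
```

View pics/fin.png

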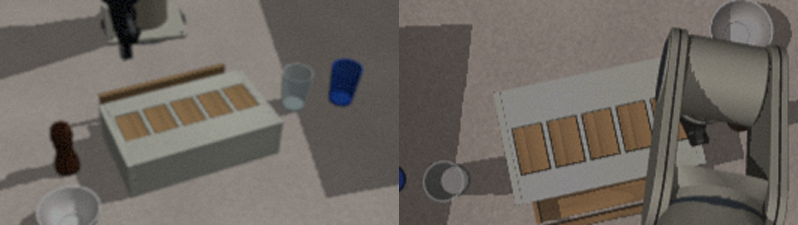

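The drawer is out, with its front board visible beyond the chest in both views. The glass, mill and bowl are unchanged in the scene view. The top-view changes at the mill and bowl come from the arm covering them.

```bash
python3 -c "
from cell import ctrl
print(ctrl.hand_in())"
```

```text
the job is handed in; nothing more can be done
None
```

The drawer is open and the job is handed in, at about 7 s of the 51 s allowed. I pressed the end inlay on the -y side, nearest the mill, then lifted straight up and clear.

- **Finding the catch:** I touched only this inlay and did not feel across the other four. Depth in both cameras showed it about 2 mm low. By touch it gave from about 87 mm (2.4 N) down to 82 mm (about 3.6 N).
- **Drawer:** both cameras show it standing out after release. I did not measure how far. The fingers stayed above the chest, well clear of the drawer.
- **Robot:** the tool was at 0.26 m height at hand-in, with force readings at noise level.
- **Glass, mill and bowl:** the scene camera shows them unchanged. The top camera confirms only the glass, because the arm partly covered the mill and bowl there.
- **Disagreement:** the two cameras placed the inlays about 12 mm apart. The fingertip check matched the scene camera, so I aimed close to its position.

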